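Register a reject egg at the candling table

ROBOT

A 7-joint arm with a two-finger parallel gripper is mounted at the origin on the work surface. World frame = base frame: x ahead of the robot, y to its left, z up, the work surface at z = 0. Lengths are in m, angles in rad, forces in N, time in s.
With the tool pointing down it reaches from about 0.35 to 0.9 m from the base axis. Payload 19.9 kg.
Tool frame: the origin (TCP) lies between the finger pads; the fingertips stand 19 mm ahead of it and the grasp point (between the pads) is the TCP; z points along the fingers, y is the line along which they close (so a half turn about z gives the same grasp; the last joint's range is limited). The gripper opens to 94 mm and grips with 3 to 60 N. Pads are 16 mm wide; open, the fingers measure 119 mm over their backs; the gripper's body (75 mm by 177 mm) begins 78 mm behind the grasp point.
Start: joints at [1.171, 0.417, -0.01, 1.614, 0.005, 1.111, -0.053], TCP at [0.219, -0.585, 0.224] pointing down, gripper open.
Joint ranges: [-2.81, 2.81], [-0.39, 2.02], [-1.27, 1.25], [0.06, 2.57], [-1.19, 4.33], [0.19, 2], [-2.82, 2.82]. Speed limits (rad/s): [1.89, 1.89, 2.39, 2.39, 3.01, 3.01, 3.01].

INTERFACE

Orientations are given as a unit quaternion [w, x, y, z].
In Python, from rig import observe, cams, workorder, finder gives the robot as it stands.
- The arm moves only by the tool servo_tool, never from a script. Its argument "series" is a list of rows, each an object with "grip": the gripper's target within -1 to 1 (fully open at 1, half-way at 0, shut at -1); "delta_pos": the shift along the tool's x, y, z in units of 25 mm (1.0 is 25 mm), a list of three; "spin": the turn about the tool's z in units of 5 degrees (1.0 is 5 degrees). In form: [{"grip": grip, "delta_pos": [dx, dy, dz], "spin": spin}, ...]. A call has 1 to 10 rows; each row shifts and turns the commanded pose from where the row before left it, along the tool's axes as they then stand; what a row does not reach is not made up. A row lasts 1/12 s, in which the tool goes at most 41.7 mm and 7.16 degrees, less where a joint would pass 70% of its speed; a pose out of reach is approached as far as the arm can. A call is refused whole if a number of a shift passes 1 or a number of a turn 1, either way. A call with a gripper value outside its range is refused whole. The fingers move at their own pace and stop on an object; the grip force is fixed at half the most. Time passes only in rows, so rows that do not move let the fingers close. It gives the time, the measured TCP pose, the force, the opening and the grip force at its end, in the units of the state.
- observe(): the state, without advancing time (a new reading comes with each control period).
- cams.capture(name): name is "side" or "top"; returns a dict with "pixels" (480x640x3 uint8, red, green, blue), "range_z" (480x640 float32, m along the optical axis (not along the pixel's ray), 0 where there is no reading), "K" (3x3 intrinsics, pixels), "k1" (the pictures are not rectified: a ray, as slopes to the right and down, at radius r is drawn at 1 + k1 r^2 times it, then the intrinsics apply), "xyz" and "orientation" of the camera in the world. Camera axes: x right, y up, looking along -z (the intrinsics and any distortion apply to the point x, -y, -z); pixel columns grow to the right and rows downward; lengths in m; the calibration is good to about 2 mm. A picture is of the moment at which its call begins.
- workorder.close_job(): hands the job in; it is judged then, once.
Trained networks look in a picture, given as the dict that the camera call returned (one of the last four; its "shot" number tells which), for a name from the list of things; names that differ only in an ending like _2 or _b are one class to them, and where a whole thing is asked for, a point or a joint stands for the part that bears it (a point fixed in the world has none). Each returns a list of dicts, best first, with "conf" (0 to 1); they miss things now and then, are a little off and sometimes report something else, mostly with a low value. They report only what shows in the picture. A call takes as long as a camera call.
- finder.look_for(picture, thing): "point" ([row, column] as shares, 0 to 1, of the picture: columns of its width, rows of its height, amid what is visible of it).
- finder.silhouettes(picture, thing): "region" (480x640 bool, what is visible of it) and "point" ([row, column] as shares, 0 to 1, of the picture: columns of its width, rows of its height, amid what is visible of it).
The state is a dict: "t": time; "joint_pos": joint angles; "qd": joint speeds; "effort": joint torques, N m; "position": TCP position; "tool_rot": TCP orientation; "contact_force": force on the tool from outside, world axes, zero at the start; "wrist_torque": the same for the moment, N m; "grip_width": finger opening in m; "finger_force": force on a finger pad.
Only numpy, scipy, OpenCV 4.12 (cv2) and the standard library are available. Lean on these libraries where they do the work, as an engineer would, in place of code of your own. Each camera call takes 0.05 s, during which the arm holds its last target. There are 200 camera calls.

TASK

Register the egg with the red dot as a reject: touch it gently on top with the fingertips and rest there for about half a second, leaving it sitting in its pocket, then press the red key on the candler box fully down and let it come back up, and withdraw. Do not pick anything up, and leave the other eggs, the other two keys and everything else on the table alone.

Things in the scene. Friction and masses are not known exactly. Their poses are not given: they have to be found in the camera images.
- egg_red: the egg to touch: cream hen's egg with a red round dot about 19 mm wide on its top, 44 mm diameter, 58 mm tall, about 60 g, standing loose, pointed end down, in one pocket of the flat; origin at its lower tip, z up to its top. The shell bears some 30 N, knocks included: come down on it slowly
- egg_red_top (a point): centre of the red dot, the highest point of that egg, about 80 mm above the table
- egg_blue: blue-dotted cream hen's egg, 44 mm diameter, 58 mm tall, standing pointed end down in a flat pocket; origin at its lower tip, z up to its top. Must not be touched
- egg_green: green-dotted cream hen's egg, 44 mm diameter, 58 mm tall, standing pointed end down in a flat pocket; origin at its lower tip, z up to its top. Must not be touched
- egg_plain: cream undotted hen's egg, 44 mm diameter, 58 mm tall, standing pointed end down in a flat pocket; origin at its lower tip, z up to its top. Must not be touched
- egg_brown: brown undotted hen's egg, 44 mm diameter, 58 mm tall, standing pointed end down in a flat pocket; origin at its lower tip, z up to its top. Must not be touched
- flat_mid (a point): centre of the underside of the yellow plastic egg flat (left or right of the candler box), 164 (x) by 214 (y) mm, standing on soft spring feet 12 mm high; pocket walls to 36 mm above the table with small pegs to 44 mm; 3 (x) by 4 (y) pockets 50 mm apart, five of them holding an egg; eggs may be neighbours; axes along the flat
- flat (a joint): how far the flat is pressed down on its spring feet, 0 up, 0.010 m at the bottom stop; starts to sink at about 2 N on an egg, about 8 N at the bottom, and comes back up by itself
- candler: fixed steel candler box, 150 (x) by 210 (y) by 110 mm high, origin at the centre of its underside; three round keys stand on its top in a row along its y, 38 mm before its centre (-x) and 65 mm apart, in any order; a black rubber light port 48 mm wide and 12 mm high lies 35 mm behind its centre (+x)
- key_red (a joint): red key's travel, 0 up, 0.006 m fully down; spring returned, about 5 N fully down
- key_red_top (a point): centre of the top of the red key, a round cap 28 mm wide, pressed straight down
- key_green (a joint): green key's travel, as the red key's; leave alone
- key_white (a joint): white key's travel, as the red key's; leave alone
- key_green_top (a point): centre of the top of the green key
- key_white_top (a point): centre of the top of the white key
- egg_stand: brown egg, same size, standing on the wooden egg stand; leave alone
- stand: round wooden egg stand on a rubber foot, 76 mm wide, 34 mm high; origin at the centre of its underside; loose
- scale: chrome egg scale with a round pan, 150 by 130 by 64 mm high, origin at the centre of its underside; fixed
- torch: black hand torch standing upright, 28 mm diameter, 110 mm tall, origin at the centre of its underside; loose
- brush: small brush lying on the table; loose
- bin_bracket: hinge bracket, at the table's right-hand (-y) edge, of the small aluminium reject bin (130 mm deep by 190 wide by 75 high) that it carries, lying inward of it (+y); origin on the table at the hinge; leave alone
- reject_bin (a joint): tilt (rad) of the reject bin, 0 level, growing as it tips outward over the edge; stays where it is; leave alone

How it is judged:
By the outcome, as a careful person would: the job done as asked, in the order asked, and still so for the second after the job is handed in, with the robot touching nothing.
It also fails if it takes over 38 s, if anything falls off the work surface, if the arm or the gripper's body presses on something with over 40 N, if the wrist force passes 120 N, or if a joint passes its speed limit or range.

## Working session

There is one attempt and no reset: what is moved stays moved. The work goes in short steps, Python scripts to look and compute and a tool call to move; the robot and the scene stay as the last step left them, time stands still between calls to the robot, and variables do not carry over. Pictures are saved under pics/ and viewed, at most 10 in all, crops included, and the job is handed in when it is done.

Besides the shell and the picture viewer there is one more tool, called after "Request:" in YAML: its name, and indented under it one key for each argument. servo_tool: Moves the arm, as the interface text tells. Its arguments: {"type":"object","properties":{"series":{"type":"array"}},"required":["series"]}

```bash
mkdir -p pics; cat > h.py <<'E'
import numpy as np, cv2
from scipy.spatial.transform import Rotation as R
from rig import observe, cams, workorder, finder
def world(p,rows,cols):
    rows=np.atleast_1d(rows).astype(float); cols=np.atleast_1d(cols).astype(float)
    d=p["range_z"][rows.astype(int),cols.astype(int)]
    K=np.array(p["K"]); u=np.stack([(cols-K[0,2])/K[0,0],(rows-K[1,2])/K[1,1]],1)
    s=u.copy()
    for _ in range(20): s=u/(1+p["k1"]*(s**2).sum(1,keepdims=True))
    c=np.stack([s[:,0]*d,-s[:,1]*d,-d],1)
    q=np.array(p["orientation"])
    M=R.from_quat(q[[1,2,3,0]])
    return M.apply(c)+np.array(p["xyz"]), d
E
python3 - <<'E'
from h import *
s=observe(); print(s)
for n in ("top","side"):
    p=cams.capture(n); cv2.imwrite(f"pics/{n}0.png",p["pixels"][:,:,::-1])
    print(n,p["xyz"],p["orientation"],p["k1"])
    for t in ["egg_red","egg_red_top","egg_blue","egg_green","egg_plain","egg_brown","key_red_top","key_green_top","key_white_top","candler","flat_mid","torch","stand","scale","egg_stand"]:
        try: r=finder.look_for(p,t)
        except Exception as e: print(t,e); continue
        for o in r[:2]:
            rr,cc=o["point"][0]*480,o["point"][1]*640
            w,d=world(p,[rr],[cc]); print(t,round(o["conf"],2),round(rr),round(cc),w[0].round(3),d[0]>0)
E
```

```text
{'t': 0.0, 'joint_pos': array([ 1.17052753,  0.41798908, -0.01031525,  1.61417825,  0.00468968,
        1.11068904, -0.0529737 ]), 'qd': array([ 9.26233824e-05, -9.13298164e-05,  3.64186356e-04,  2.48172609e-03,
        2.41135892e-05, -1.59838167e-04, -1.27279876e-03]), 'effort': array([ 3.13039636e-03, -8.51258540e+01,  6.40789624e-01, -4.25981891e+01,
       -4.87124326e-02,  1.87971652e-02,  1.45030881e-04]), 'position': array([ 0.21932462, -0.58487218,  0.22381407]), 'tool_rot': array([-6.01742316e-04,  9.83949856e-01,  1.78444101e-01, -1.48697713e-04]), 'contact_force': array([-0.2087009 , -0.32781111, -0.33606672]), 'wrist_torque': array([-0.02352504,  0.03809955,  0.00565106]), 'finger_force': 0.0, 'grip_width': 0.09407645101223823}
top [ 0.52357727 -0.0656514   1.27272581] [-0.70655282 -0.02194636  0.01722412  0.70711018] -0.0239102812086729
egg_red 0.63 284 185 [0.47  0.277 0.076] True
egg_red_top 0.66 288 190 [0.461 0.266 0.074] True
egg_blue 0.63 254 233 [0.548 0.153 0.08 ] True
egg_blue 0.61 269 485 [ 0.507 -0.524  0.021] True
egg_green 0.49 284 186 [0.469 0.275 0.076] T
[... 1476 characters left out ...]
n 0.54 187 286 [0.509 0.2   0.072] True
key_green_top 0.24 175 274 [0.475 0.257 0.071] True
key_white_top 0.54 289 287 [ 0.492 -0.233  0.133] True
candler 0.7 289 304 [ 0.529 -0.219  0.112] True
candler 0.22 267 282 [ 0.482 -0.164  0.134] True
flat_mid 0.77 210 282 [0.493 0.142 0.034] True
flat_mid 0.23 182 306 [0.569 0.236 0.055] True
torch 0.73 287 306 [ 0.535 -0.211  0.109] True
torch 0.69 188 366 [0.74  0.177 0.07 ] True
stand 0.73 136 301 [0.57  0.459 0.066] True
stand 0.52 152 299 [0.561 0.43  0.023] True
scale 0.84 151 247 [0.394 0.42  0.045] True
scale 0.44 211 280 [0.488 0.138 0.033] True
egg_stand 0.57 137 299 [0.563 0.46  0.062] True
egg_stand 0.33 175 273 [0.474 0.257 0.071] True
```

```bash
python3 - <<'E'
from h import *
im=cv2.imread("pics/top0.png")[160:360,80:430]
cv2.imwrite("pics/crop0.png",cv2.resize(im,None,fx=2.2,fy=2.2,interpolation=cv2.INTER_CUBIC))
p=cams.capture("top"); px=p["pixels"].astype(int); hsv=cv2.cvtColor(p["pixels"],cv2.COLOR_RGB2HSV).astype(int)
h,s,v=hsv[...,0],hsv[...,1],hsv[...,2]
for nm,m in (("red",((h<8)|(h>172))&(s>130)&(v>70)),("green",(abs(h-65)<22)&(s>90)&(v>50)),("blue",(abs(h-110)<15)&(s>100)&(v>60))):
    n,l,st,ce=cv2.connectedComponentsWithStats(m.astype(np.uint8))
    for i in range(1,n):
        if st[i,4]<12: continue
        r,c=np.where(l==i); w,d=world(p,r,c); w=w[d>0]
        print(nm,st[i,4],ce[i].round(1),np.median(w,0).round(4),np.ptp(w,axis=0).round(3))
# flat (yellow) extent
m=(abs(h-26)<8)&(s>130)
r,c=np.where(m); w,d=world(p,r,c); w=w[(d>0)&(w[:,2]>.025)&(w[:,2]<.05)]
print("flat",len(w),cv2.minAreaRect(w[:,:2].astype(np.float32)))
# candler top
g=np.indices((480,640)).reshape(2,-1); w,d=world(p,g[0],g[1]); k=(d>0)&(abs(w[:,2]-.11)<.005)&(abs(w[:,1]+.15)<.14)&(abs(w[:,0]-.52)<.12)
print("candler",cv2.minAreaRect(w[k][:,:2].astype(np.float32)),np.median(w[k],0))
E
```

```text
red 2764 [528.5 238.8] [ 0.6225 -0.8631 -0.451 ] [0.368 0.345 0.324]
red 102 [352.9 279. ] [ 0.4853 -0.1551  0.1316] [0.025 0.026 0.017]
red 35 [183.8 283.6] [0.4706 0.2797 0.078 ] [0.013 0.018 0.01 ]
green 99 [326.9 282.3] [ 0.4778 -0.0908  0.1313] [0.027 0.025 0.019]
green 35 [239.5 297.9] [0.4346 0.1356 0.0785] [0.016 0.013 0.009]
green 26 [255.  449.5] [0.0235 0.1011 0.015 ] [0.024 0.02  0.01 ]
green 313 [333.6 464.9] [-0.0198 -0.1113  0.0113] [0.087 0.046 0.018]
green 120 [248.5 460.2] [-0.0049  0.1207  0.0127] [0.06  0.042 0.017]
green 293 [629.8 467.2] [ 0.2339 -0.5118  0.6117] [0.029 0.037 0.021]
blue 7641 [ 73.2 157. ] [0.8184 0.6083 0.0067] [0.455 0.83  0.919]
blue 841 [102.4 181.5] [0.6811 0.4339 0.1027] [0.241 0.634 0.58 ]
blue 177 [ 14.9 155.8] [0.8121 0.7198 0.1089] [0.427 0.589 0.87 ]
blue 170 [141.9 163.3] [0.8063 0.4245 0.0061] [0.241 0.008 0.024]
blue 31 [230.7 255.7] [0.5433 0.1583 0.0784] [0.013 0.014 0.01 ]
flat 2473 ((0.5771351456642151, 0.17625445127487183), (0.214857280254364, 0.31965023279190063), 75.43974304199219)
candler ((0.5219191908836365, -0.1495683193206787), (0.14986981451511383, 0.2099618911743164), 7.329076290130615) [ 0.52985799 -0.14744844  0.10965055]
```

View pics/crop0.png

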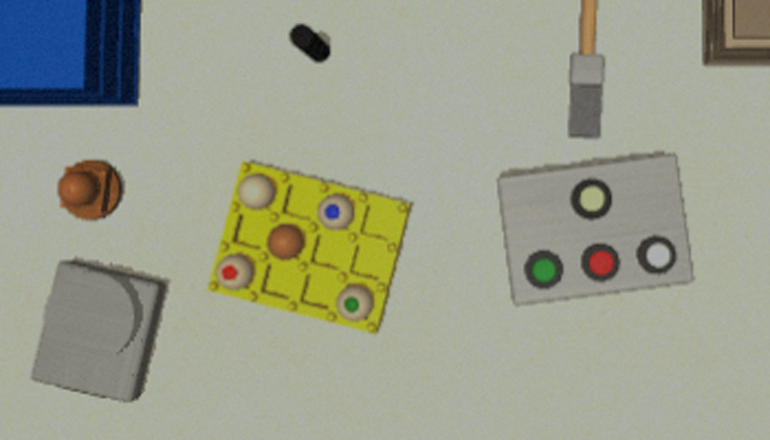

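View pics/side0.png

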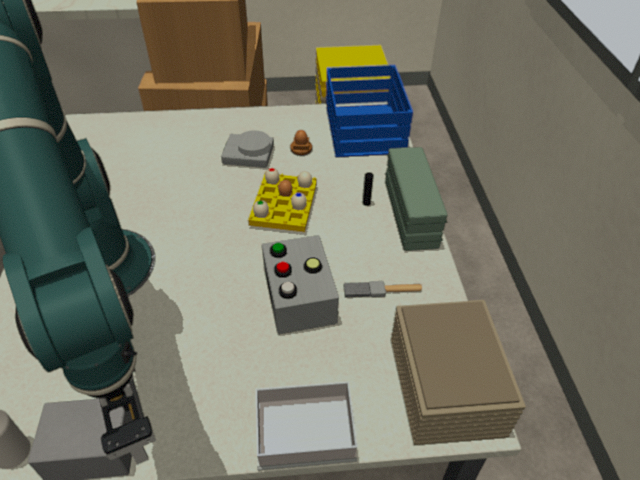

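The top view shows the red-dotted egg at the flat's corner, pixel (184,284), and the red key in the middle of the three, (353,279). The heights of 0.078 m and 0.132 m agree with the sizes given. I'm moving with closed fingers, high above everything.

Request:
servo_tool:
  series:
    - {"grip": -1, "delta_pos": [0.97, -0.57, 0], "spin": 0}
    - {"grip": -1, "delta_pos": [0.97, -0.57, 0], "spin": 0}
    - {"grip": -1, "delta_pos": [0.97, -0.57, 0], "spin": 0}
    - {"grip": -1, "delta_pos": [0.97, -0.57, 0], "spin": 0}
    - {"grip": -1, "delta_pos": [0.97, -0.57, 0], "spin": 0}
    - {"grip": -1, "delta_pos": [0.97, -0.57, 0], "spin": 0}
    - {"grip": -1, "delta_pos": [0.97, -0.57, 0], "spin": 0}
    - {"grip": -1, "delta_pos": [0.97, -0.57, 0], "spin": 0}
    - {"grip": -1, "delta_pos": [0.97, -0.57, 0], "spin": 0}
    - {"grip": -1, "delta_pos": [0.97, -0.57, 0], "spin": 0}

```text
t: 2.48
position: [0.3972, -0.3655, 0.2246]
tool_rot: [0.0, 0.984, 0.178, 0.0]
contact_force: [0.5, -0.6, -0.2]
grip_width: 0.0303
finger_force: 0.0
```

Request:
servo_tool:
  series:
    - {"grip": -1, "delta_pos": [0.5, -0.96, 0], "spin": 0}
    - {"grip": -1, "delta_pos": [0.5, -0.96, 0], "spin": 0}
    - {"grip": -1, "delta_pos": [0.5, -0.96, 0], "spin": 0}
    - {"grip": -1, "delta_pos": [0.5, -0.96, 0], "spin": 0}
    - {"grip": -1, "delta_pos": [0.5, -0.96, 0], "spin": 0}
    - {"grip": -1, "delta_pos": [0.5, -0.96, 0], "spin": 0}
    - {"grip": -1, "delta_pos": [0.5, -0.96, 0], "spin": 0}
    - {"grip": -1, "delta_pos": [0.5, -0.96, 0], "spin": 0}
    - {"grip": -1, "delta_pos": [0.5, -0.96, 0], "spin": 0}
    - {"grip": -1, "delta_pos": [0.5, -0.96, 0], "spin": 0}

```text
t: 3.32
position: [0.4292, -0.0967, 0.2246]
tool_rot: [0.0, 0.984, 0.178, 0.0]
contact_force: [1.6, 0.2, 0.8]
grip_width: 0.0004
finger_force: 0.0
```

Request:
servo_tool:
  series:
    - {"grip": -1, "delta_pos": [0.5, -0.96, 0], "spin": 0}
    - {"grip": -1, "delta_pos": [0.5, -0.96, 0], "spin": 0}
    - {"grip": -1, "delta_pos": [0.5, -0.96, 0], "spin": 0}
    - {"grip": -1, "delta_pos": [0.5, -0.96, 0], "spin": 0}
    - {"grip": -1, "delta_pos": [0.5, -0.96, 0], "spin": 0}
    - {"grip": -1, "delta_pos": [0.5, -0.96, 0], "spin": 0}
    - {"grip": -1, "delta_pos": [0.5, -0.96, 0], "spin": 0}
    - {"grip": -1, "delta_pos": [0.5, -0.96, 0], "spin": 0}
    - {"grip": -1, "delta_pos": [0.5, -0.96, 0], "spin": 0}
    - {"grip": -1, "delta_pos": [0.5, -0.96, 0], "spin": 0}

```text
t: 4.15
position: [0.4621, 0.1719, 0.2246]
tool_rot: [0.0, 0.984, 0.178, 0.0]
contact_force: [0.1, -0.9, -0.5]
grip_width: 0.0011
finger_force: 0.0
```

Request:
servo_tool:
  series:
    - {"grip": -1, "delta_pos": [0.46, -0.98, 0], "spin": 0}
    - {"grip": -1, "delta_pos": [0.46, -0.98, 0], "spin": 0}
    - {"grip": -1, "delta_pos": [0.46, -0.98, 0], "spin": 0}
    - {"grip": -1, "delta_pos": [0.46, -0.98, 0], "spin": 0}
    - {"grip": -1, "delta_pos": [0, 0, 0.9], "spin": 0}
    - {"grip": -1, "delta_pos": [0, 0, 0.9], "spin": 0}
    - {"grip": -1, "delta_pos": [0, 0, 0.9], "spin": 0}
    - {"grip": -1, "delta_pos": [0, 0, 0.9], "spin": 0}
    - {"grip": -1, "delta_pos": [0, 0, 0.6], "spin": 0}
    - {"grip": -1, "delta_pos": [0, 0, 0], "spin": 0}

```text
t: 4.98
position: [0.4694, 0.2777, 0.1168]
tool_rot: [0.001, 0.984, 0.178, -0.002]
contact_force: [-0.3, -0.3, -0.5]
grip_width: 0.0002
finger_force: 0.0
```

```bash
python3 - <<'E'
from h import *
print(observe()["position"],observe()["contact_force"])
p=cams.capture("side"); im=p["pixels"][130:250,210:350,::-1]
cv2.imwrite("pics/hover.png",cv2.resize(im,None,fx=5,fy=5,interpolation=cv2.INTER_CUBIC))
E
```

```text
[0.46944788 0.2776506  0.11678083] [-0.31798157 -0.31520534 -0.49191761]
```

View pics/hover.png

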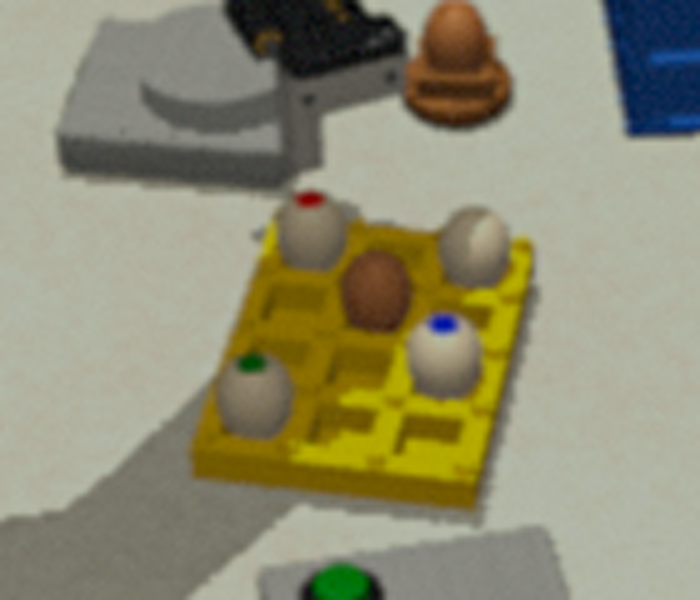

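The tips (pixel ~(305,170) in the crop) stand directly over the red dot at (310,198), with the egg upright. Now descending slowly.

Request:
servo_tool:
  series:
    - {"grip": -1, "delta_pos": [0.05, -0.05, 0.15], "spin": 0}
    - {"grip": -1, "delta_pos": [0, 0, 0.15], "spin": 0}
    - {"grip": -1, "delta_pos": [0, 0, 0.08], "spin": 0}
    - {"grip": -1, "delta_pos": [0, 0, 0.04], "spin": 0}
    - {"grip": -1, "delta_pos": [0, 0, 0.04], "spin": 0}
    - {"grip": -1, "delta_pos": [0, 0, 0], "spin": 0}

```text
t: 5.53
position: [0.4715, 0.2801, 0.1081]
tool_rot: [-0.0, 0.984, 0.178, 0.0]
contact_force: [0.7, 0.6, -0.4]
grip_width: 0.0004
finger_force: 0.0
```

Request:
servo_tool:
  series:
    - {"grip": -1, "delta_pos": [0, 0, 0.04], "spin": 0}
    - {"grip": -1, "delta_pos": [0, 0, 0.04], "spin": 0}
    - {"grip": -1, "delta_pos": [0, 0, 0.04], "spin": 0}

```text
t: 5.78
position: [0.4714, 0.2802, 0.105]
tool_rot: [-0.0, 0.984, 0.178, 0.0]
contact_force: [-0.2, -0.1, -0.6]
grip_width: 0.0005
finger_force: 0.0
```

Request:
servo_tool:
  series:
    - {"grip": -1, "delta_pos": [0, 0, 0.03], "spin": 0}
    - {"grip": -1, "delta_pos": [0, 0, 0.03], "spin": 0}
    - {"grip": -1, "delta_pos": [0, 0, 0.03], "spin": 0}
    - {"grip": -1, "delta_pos": [0, 0, 0.03], "spin": 0}
    - {"grip": -1, "delta_pos": [0, 0, 0.03], "spin": 0}

```text
t: 6.2
position: [0.4714, 0.2802, 0.1011]
tool_rot: [-0.0, 0.984, 0.178, -0.0]
contact_force: [-0.9, 0.5, 0.0]
grip_width: 0.0006
finger_force: 0.0
```

Request:
servo_tool:
  series:
    - {"grip": -1, "delta_pos": [0, 0, 0.03], "spin": 0}
    - {"grip": -1, "delta_pos": [0, 0, 0.03], "spin": 0}
    - {"grip": -1, "delta_pos": [0, 0, 0.03], "spin": 0}

```text
t: 6.45
position: [0.4714, 0.2801, 0.0989]
tool_rot: [-0.0, 0.984, 0.178, -0.0]
contact_force: [-0.2, 0.2, -0.1]
grip_width: 0.0003
finger_force: 0.0
```

Request:
servo_tool:
  series:
    - {"grip": -1, "delta_pos": [0, 0, 0.03], "spin": 0}
    - {"grip": -1, "delta_pos": [0, 0, 0.03], "spin": 0}

```text
t: 6.62
position: [0.4714, 0.2802, 0.0974]
tool_rot: [-0.0, 0.984, 0.178, -0.0]
contact_force: [-0.2, 0.1, 0.1]
grip_width: 0.001
finger_force: 0.3
```

Request:
servo_tool:
  series:
    - {"grip": -1, "delta_pos": [0, 0, 0.03], "spin": 0}
    - {"grip": -1, "delta_pos": [0, 0, 0.03], "spin": 0}

```text
t: 6.78
position: [0.4715, 0.2802, 0.096]
tool_rot: [-0.0, 0.984, 0.178, 0.0]
contact_force: [-0.4, -0.5, 2.6]
grip_width: 0.0006
finger_force: 1.2
```

Contact at 2.6 N. One small step more, then rest.

Request:
servo_tool:
  series:
    - {"grip": -1, "delta_pos": [0, 0, 0.02], "spin": 0}
    - {"grip": -1, "delta_pos": [0, 0, 0], "spin": 0}
    - {"grip": -1, "delta_pos": [0, 0, 0], "spin": 0}
    - {"grip": -1, "delta_pos": [0, 0, 0], "spin": 0}

```text
t: 7.12
position: [0.4714, 0.2802, 0.0955]
tool_rot: [-0.0, 0.984, 0.178, 0.0]
contact_force: [-0.3, -0.7, 2.3]
grip_width: 0.0003
finger_force: 1.3
```

Request:
servo_tool:
  series:
    - {"grip": -1, "delta_pos": [0, 0, 0], "spin": 0}
    - {"grip": -1, "delta_pos": [0, 0, 0], "spin": 0}
    - {"grip": -1, "delta_pos": [0, 0, 0], "spin": 0}

```text
t: 7.37
position: [0.4714, 0.2802, 0.0955]
tool_rot: [-0.0, 0.984, 0.178, 0.0]
contact_force: [-0.4, 0.7, 2.1]
grip_width: 0.0003
finger_force: 1.3
```

Request:
servo_tool:
  series:
    - {"grip": -1, "delta_pos": [0, 0, -0.03], "spin": 0}
    - {"grip": -1, "delta_pos": [0, 0, -0.03], "spin": 0}
    - {"grip": -1, "delta_pos": [0, 0, -0.05], "spin": 0}
    - {"grip": -1, "delta_pos": [0, 0, -0.1], "spin": 0}
    - {"grip": -1, "delta_pos": [0, 0, -0.3], "spin": 0}
    - {"grip": -1, "delta_pos": [0, 0, -0.8], "spin": 0}
    - {"grip": -1, "delta_pos": [0, 0, -1], "spin": 0}
    - {"grip": -1, "delta_pos": [0, 0, -1], "spin": 0}
    - {"grip": -1, "delta_pos": [0, 0, -1], "spin": 0}
    - {"grip": -1, "delta_pos": [0, 0, 0], "spin": 0}

```text
t: 8.2
position: [0.4728, 0.2814, 0.2082]
tool_rot: [-0.001, 0.984, 0.179, 0.003]
contact_force: [-0.1, -0.2, 0.3]
grip_width: 0.0003
finger_force: 0.0
```

Request:
servo_tool:
  series:
    - {"grip": -1, "delta_pos": [-0.33, 0.97, 0], "spin": 0}
    - {"grip": -1, "delta_pos": [-0.33, 0.97, 0], "spin": 0}
    - {"grip": -1, "delta_pos": [-0.33, 0.97, 0], "spin": 0}
    - {"grip": -1, "delta_pos": [-0.33, 0.97, 0], "spin": 0}
    - {"grip": -1, "delta_pos": [-0.33, 0.97, 0], "spin": 0}
    - {"grip": -1, "delta_pos": [-0.33, 0.97, 0], "spin": 0}
    - {"grip": -1, "delta_pos": [-0.33, 0.97, 0], "spin": 0}
    - {"grip": -1, "delta_pos": [-0.33, 0.97, 0], "spin": 0}
    - {"grip": -1, "delta_pos": [-0.33, 0.97, 0], "spin": 0}
    - {"grip": -1, "delta_pos": [-0.33, 0.97, 0], "spin": 0}

```text
t: 9.03
position: [0.4791, 0.0229, 0.2035]
tool_rot: [0.0, 0.984, 0.179, 0.0]
contact_force: [1.1, 1.2, -0.1]
grip_width: 0.0006
finger_force: 0.0
```

Request:
servo_tool:
  series:
    - {"grip": -1, "delta_pos": [-0.33, 0.97, 0], "spin": 0}
    - {"grip": -1, "delta_pos": [-0.33, 0.97, 0], "spin": 0}
    - {"grip": -1, "delta_pos": [-0.33, 0.97, 0], "spin": 0}
    - {"grip": -1, "delta_pos": [-0.33, 0.97, 0], "spin": 0}
    - {"grip": -1, "delta_pos": [-0.33, 0.97, 0], "spin": 0}
    - {"grip": -1, "delta_pos": [-0.33, 0.97, 0], "spin": 0}
    - {"grip": -1, "delta_pos": [-0.33, 0.97, 0], "spin": 0}
    - {"grip": -1, "delta_pos": [0, 0, 0.5], "spin": 0}
    - {"grip": -1, "delta_pos": [0, 0, 0.5], "spin": 0}
    - {"grip": -1, "delta_pos": [0, 0, 0], "spin": 0}

```text
t: 9.87
position: [0.4837, -0.1551, 0.1766]
tool_rot: [-0.001, 0.984, 0.178, -0.001]
contact_force: [-0.6, 0.1, 0.6]
grip_width: 0.001
finger_force: 0.0
```

```bash
python3 - <<'E'
from h import *
print(observe()["position"],observe()["contact_force"])
p=cams.capture("side"); im=p["pixels"][150:330,200:380,::-1]
cv2.imwrite("pics/key.png",cv2.resize(im,None,fx=3.3,fy=3.3,interpolation=cv2.INTER_CUBIC))
E
```

```text
[ 0.4837487  -0.15514131  0.1765542 ] [-0.55254991  0.05462962  0.57573714]
```

View pics/key.png

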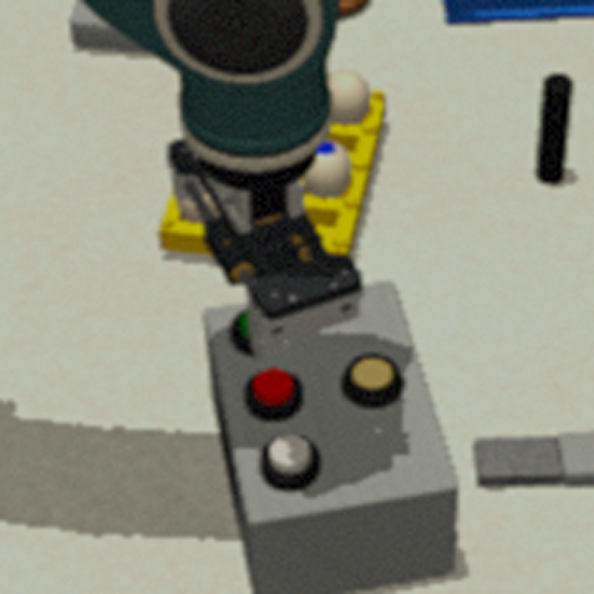

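The closed tips stand above the red key (crop (270,390)), clear of the green and white ones. Descending.

Request:
servo_tool:
  series:
    - {"grip": -1, "delta_pos": [0, 0, 0.3], "spin": 0}
    - {"grip": -1, "delta_pos": [0, 0, 0.3], "spin": 0}
    - {"grip": -1, "delta_pos": [0, 0, 0.2], "spin": 0}
    - {"grip": -1, "delta_pos": [0, 0, 0.04], "spin": 0}
    - {"grip": -1, "delta_pos": [0, 0, 0.04], "spin": 0}
    - {"grip": -1, "delta_pos": [0, 0, 0.04], "spin": 0}
    - {"grip": -1, "delta_pos": [0, 0, 0], "spin": 0}

```text
t: 10.5
position: [0.4849, -0.1551, 0.1552]
tool_rot: [-0.0, 0.984, 0.178, 0.0]
contact_force: [-0.7, -0.1, 0.5]
grip_width: 0.0009
finger_force: 0.0
```

Request:
servo_tool:
  series:
    - {"grip": -1, "delta_pos": [0, 0, 0.04], "spin": 0}
    - {"grip": -1, "delta_pos": [0, 0, 0.04], "spin": 0}
    - {"grip": -1, "delta_pos": [0, 0, 0.04], "spin": 0}
    - {"grip": -1, "delta_pos": [0, 0, 0], "spin": 0}

```text
t: 10.83
position: [0.4848, -0.1551, 0.152]
tool_rot: [-0.0, 0.984, 0.178, -0.0]
contact_force: [0.8, 0.3, 0.2]
grip_width: 0.0005
finger_force: 0.0
```

Request:
servo_tool:
  series:
    - {"grip": -1, "delta_pos": [0, 0, 0.04], "spin": 0}
    - {"grip": -1, "delta_pos": [0, 0, 0.04], "spin": 0}
    - {"grip": -1, "delta_pos": [0, 0, 0.04], "spin": 0}
    - {"grip": -1, "delta_pos": [0, 0, 0], "spin": 0}

```text
t: 11.17
position: [0.4849, -0.1551, 0.1491]
tool_rot: [0.0, 0.984, 0.178, 0.0]
contact_force: [-1.0, 0.0, 2.6]
grip_width: 0.0003
finger_force: 1.3
```

Request:
servo_tool:
  series:
    - {"grip": -1, "delta_pos": [0, 0, 0.04], "spin": 0}
    - {"grip": -1, "delta_pos": [0, 0, 0.04], "spin": 0}
    - {"grip": -1, "delta_pos": [0, 0, 0], "spin": 0}

```text
t: 11.42
position: [0.4849, -0.1551, 0.1471]
tool_rot: [0.0, 0.984, 0.178, 0.0]
contact_force: [-1.0, 0.8, 3.5]
grip_width: 0.0004
finger_force: 1.9
```

Request:
servo_tool:
  series:
    - {"grip": -1, "delta_pos": [0, 0, 0.04], "spin": 0}
    - {"grip": -1, "delta_pos": [0, 0, 0.04], "spin": 0}
    - {"grip": -1, "delta_pos": [0, 0, 0], "spin": 0}

```text
t: 11.67
position: [0.4849, -0.1551, 0.1453]
tool_rot: [0.0, 0.984, 0.178, 0.0]
contact_force: [-1.3, 0.8, 6.5]
grip_width: 0.0007
finger_force: 3.4
```

Request:
servo_tool:
  series:
    - {"grip": -1, "delta_pos": [0, 0, 0.04], "spin": 0}
    - {"grip": -1, "delta_pos": [0, 0, 0], "spin": 0}

```text
t: 11.83
position: [0.4851, -0.1551, 0.145]
tool_rot: [0.0, 0.984, 0.178, 0.0]
contact_force: [-7.2, 1.7, 20.4]
grip_width: 0.0002
finger_force: 10.4
```

The force climbed steeply at 0.145 m, so the key is at its stop. Releasing and withdrawing straight up.

Request:
servo_tool:
  series:
    - {"grip": -1, "delta_pos": [0, 0, 0], "spin": 0}
    - {"grip": -1, "delta_pos": [0, 0, -0.05], "spin": 0}
    - {"grip": -1, "delta_pos": [0, 0, -0.1], "spin": 0}
    - {"grip": -1, "delta_pos": [0, 0, -0.2], "spin": 0}
    - {"grip": -1, "delta_pos": [0, 0, -0.6], "spin": 0}
    - {"grip": -1, "delta_pos": [0, 0, -0.9], "spin": 0}
    - {"grip": -1, "delta_pos": [0, 0, -1], "spin": 0}
    - {"grip": -1, "delta_pos": [0, 0, -0.6], "spin": 0}
    - {"grip": -1, "delta_pos": [-0.8, 0.8, 0], "spin": 0}
    - {"grip": -1, "delta_pos": [-0.8, 0.8, 0], "spin": 0}

```text
t: 12.67
position: [0.4618, -0.2063, 0.2315]
tool_rot: [0.0, 0.984, 0.18, 0.001]
contact_force: [0.3, -0.8, -1.2]
grip_width: 0.0006
finger_force: 0.0
```

Request:
servo_tool:
  series:
    - {"grip": -1, "delta_pos": [-0.8, 0.8, 0], "spin": 0}
    - {"grip": -1, "delta_pos": [-0.8, 0.8, 0], "spin": 0}
    - {"grip": -1, "delta_pos": [-0.8, 0.8, 0], "spin": 0}
    - {"grip": -1, "delta_pos": [-0.8, 0.8, 0], "spin": 0}
    - {"grip": -1, "delta_pos": [0, 0, 0], "spin": 0}
    - {"grip": -1, "delta_pos": [0, 0, 0], "spin": 0}

```text
t: 13.17
position: [0.4138, -0.3106, 0.2303]
tool_rot: [-0.0, 0.984, 0.177, -0.0]
contact_force: [0.2, 0.7, -0.6]
grip_width: 0.0003
finger_force: 0.0
```

```bash
python3 - <<'E'
from h import *
print(observe()["position"],observe()["contact_force"])
p=cams.capture("side"); cv2.imwrite("pics/end.png",p["pixels"][:,:,::-1])
p=cams.capture("top"); hsv=cv2.cvtColor(p["pixels"],cv2.COLOR_RGB2HSV).astype(int)
h,s,v=hsv[...,0],hsv[...,1],hsv[...,2]
for nm,m in (("red",((h<8)|(h>172))&(s>130)&(v>70)),("green",(abs(h-65)<22)&(s>90)&(v>50)),("blue",(abs(h-110)<15)&(s>100)&(v>60))):
    n,l,st,ce=cv2.connectedComponentsWithStats(m.astype(np.uint8))
    for i in range(1,n):
        r,c=np.where(l==i); w,d=world(p,r,c)
        if 12<st[i,4]<150 and d.min()>0: print(nm,st[i,4],np.median(w,0).round(4))
E
```

```text
[ 0.4137826  -0.31058025  0.23028062] [ 0.15671642  0.65926485 -0.55556714]
red 33 [0.473  0.2804 0.0778]
green 36 [0.4345 0.1356 0.0775]
green 48 [ 0.0545 -0.0375  0.2168]
green 28 [0.0976 0.0035 0.3358]
blue 13 [0.7723 0.7184 0.0186]
```

View pics/end.png

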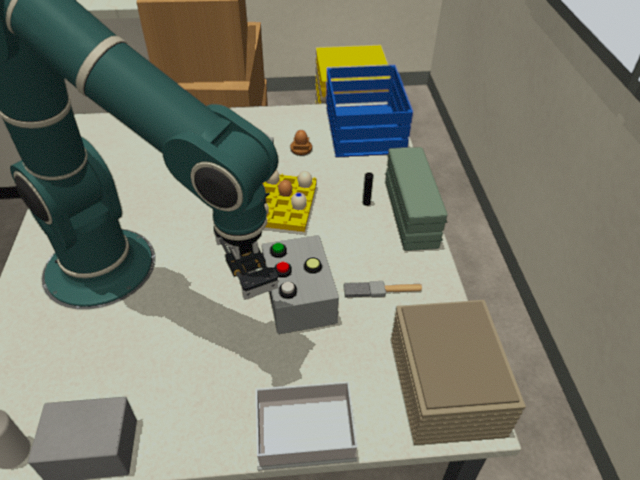

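The end picture shows the red key up at (283,268), the other keys untouched and the arm clear. The red egg's dot still measures at (0.473, 0.280, 0.078), so the egg is standing in its pocket.

```bash
python3 -c "
from rig import workorder; print(workorder.close_job())"
```

```text
the job is handed in; nothing more can be done
None
```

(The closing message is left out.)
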